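# Clip the screw box onto the sprung eye

### The arm

A 7-joint arm with a two-finger parallel gripper is mounted at the origin on the work surface. World frame = base frame: x ahead of the robot, y to its left, z up, the work surface at z = 0. Lengths are in m, angles in rad, forces in N, time in s.
With the tool pointing down it reaches from about 0.4 to 0.85 m from the base axis. Payload 6.9 kg.
Tool frame: the origin (TCP) lies on the mounting face of the last link; the fingertips stand 173 mm ahead of it and the grasp point (between the pads) lies 155 mm ahead of it; z points along the fingers, y is the line along which they close (so a half turn about z gives the same grasp; the last joint's range is limited). The gripper opens to 85 mm and grips with 20 to 120 N. Pads are 22 mm wide; open, the fingers measure 114 mm over their backs; the gripper's body (76 mm by 85 mm) begins 54 mm behind the grasp point. The pads swing forward as they close: fully open they stand 13 mm farther back than shut.
Start: joints at [-1.141, 0.507, -0.238, 1.5, 0.126, 1.149, -0.155], TCP at [0.199, 0.592, 0.405] pointing down, gripper open.
Joint ranges: [-3.08, 3.08], [-0.24, 2.05], [-1.43, 1.35], [0, 2.5], [-1.52, 4.66], [0.17, 1.96], [-2.89, 2.89]. Speed limits (rad/s): [2.39, 2.39, 3.14, 3.14, 3.14, 3.14, 3.14].

### API

Orientations are given as a 3x3 rotation matrix whose columns are the frame's x, y, z axes.
In Python, from workcell import r, vision gives the robot as it stands. Calls block until the motion is done:
- r.reach(position, orientation): joint-space move of the TCP to a pose.
- r.move_linear(position, velocity=0.15, orientation=None): straight line of the TCP; orientation=None keeps the orientation; velocity is the mean speed in m/s.
- r.goto_joints(angles): joint-space move.
- r.grip(opening, grip_force=None): finger opening in m; grip_force is the grip in N (None keeps the last); returns when the fingers have stopped.
- r.pause(seconds).
- r.inverse_kinematics(position, orientation): joint angles nearest the present ones, or None.
- r.observe(): the state.
- vision.read_camera(name): name is "side" or "top"; returns a dict with "img" (384x512x3 uint8, red, green, blue), "intrinsics" (3x3 intrinsics, pixels), "k1" (the pictures are not rectified: a ray, as slopes to the right and down, at radius r is drawn at 1 + k1 r^2 times it, then the intrinsics apply), "world_from_camera" (4x4, takes a point from camera to world coordinates). Camera axes: x right, y down, z forward; pixel columns grow to the right and rows downward; lengths in m; the calibration is good to about 2 mm. A picture is of the moment at which its call begins. There is no depth.
A pose or a line that the arm cannot do raises r.Unreachable and nothing moves.
- r.job_done(): hands the job in; it is judged then, once.
The state is a dict: "time": time; "joint_positions": joint angles; "joint_vel": joint speeds; "joint_efforts": joint torques, N m; "position": TCP position; "ee_rot": TCP orientation; "force": force on the tool from outside, world axes, zero at the start; "wrist_torque": the same for the moment, N m; "gripper_width": finger opening in m; "finger_force": force on a finger pad.
Only numpy, scipy, OpenCV 4.12 (cv2) and the standard library are available. Lean on these libraries where they do the work, as an engineer would, in place of code of your own. Each camera call takes 0.05 s, during which the arm holds its last target. There are 200 camera calls.

### The job

Hang the small pine screw box on the stand: carry it by its wooden grip, press the gate of its snap hook open against the front bar of the stand's eye, and let the bar slip up behind the nose so that the gate snaps shut. Before you let go, pull the box steadily down for a good half second with about 10 N to prove that it is caught, never loading the eye with more than 16 N. Leave the box hanging still on the eye with the gate shut, and do not disturb the glue bottle, the screwdriver or the offcut.

Things in the scene. Friction and masses are not known exactly. Their poses are not given: they have to be found in the camera images.
- screwbox: Open pine box of screws, 64 x 64 mm, 45 mm high, with a steel yoke, a big steel snap hook and a wooden grip above it: one rigid piece 232 mm high, 0.28 to 0.44 kg, standing on the bench. Origin: centre of the underside, z up, x from the hook's spine to its gate. The hook lies in the x-z plane, bar 8 mm thick: spine at x = -32 mm, gate at x = +25 (outer face +28.5).
- grip (a point): Centre of the upright wooden grip on top of the hook: 36 mm along x, 22 mm along y, 46 mm high; 209 mm above the box's underside, over its middle. Axes of the box. The hook's steel begins 25 mm below this point. Held across its 36 mm width it does not turn in the grasp.
- nose (a point): Tip of the hook's fixed nose, where the shut gate meets it: 154 mm above the box's underside, 25 mm from its middle towards the gate. The nose is 8 mm thick; its inner face lies at x = +21 mm of the box. Axes of the box.
- seat (a point): Where the middle of the eye's bar lies in the hook when it hangs: 171 mm above the box's underside, 5 mm from its middle towards the gate, behind the nose and touching the arch, whose underside is flat at 176 mm from x = -14 to +14 mm. Axes of the box.
- gate (a joint): Angle of the hook's sprung gate, rad: 0 shut against the nose, up to 0.75 pushed inwards, towards the spine. Straight bar 7 mm thick, 80 mm long, hinged at x = +25 mm, z = 74 mm of the box. Spring: 0.1 N m when shut plus 0.2 N m per rad, so a push 50 mm above the hinge meets about 2 N at first and 4 N when well open.
- stand: Fixed stand: grey foot plate 170 x 140 x 12 mm, square steel post 262 mm high, and a level U-shaped eye of 10 mm steel bar that reaches from the post towards the robot. Origin: on the bench, straight below the middle of the eye's front bar; z up, x from the front bar to the post (its middle at x = 115 mm). The hook goes on with its x along this x: nose and gate towards the post, nose inside the eye.
- post_top (a point): Centre of the post's top end, 262 mm above the bench. The eye is carried by a sleeve on the post: its front bar runs along the stand's y from -30 to +30 mm, 220 mm above the bench on average, but clamped anywhere up to 20 mm higher or lower, which is not reported: feel or look. The eye springs up and down, 1 mm per 5 N, 8 mm at most. Its inside is 80 x 50 mm, open above and below.
- glue: Bystander: white glue bottle, 54 mm across, 140 mm high, standing loose; origin under it.
- driver: Bystander: screwdriver with a black handle lying loose on the bench; origin under its middle, x along it.
- offcut: Bystander: loose pine offcut 100 x 50 x 30 mm lying on the bench; origin under its centre.
Not all that is in view belongs to the job. There is more than one size of the screwbox; the job needs the smaller.

How it is judged:
On the way, in this order (a step that is already met when the one before it is completed fails the run):
1. the eye's bar presses the gate well open (value of joint gate above 0.25 rad and contact force between screwbox and stand above 0.5 N and horizontal distance between seat and stand below 0.05 m), for 0.05 s.
2. with the gate shut again and the bar in the hook's arch, the eye is loaded downwards with more than 7 N for 0.3 s (value of joint gate below 0.1 rad and contact force between screwbox and stand above 7 N and x of seat in the frame of stand between -0.025 and 0.025 m and y of seat in the frame of stand between -0.024 and 0.024 m and height (world z) of seat between 0.185 and 0.25 m), for 0.3 s.
At the end, for the whole second after the job is handed in: The box hangs free on the stand's eye: gate shut (under 0.1 rad), the hook's seat point within 25 mm of the front bar's middle along the stand's x and 24 mm along its y and 185 to 250 mm above the bench, the eye carrying it (over 1.5 N), the box upright within 0.35 rad and slower than 0.05 m/s (value of joint gate below 0.1 rad and contact force between screwbox and stand above 1.5 N and x of seat in the frame of stand between -0.025 and 0.025 m and y of seat in the frame of stand between -0.024 and 0.024 m and height (world z) of seat between 0.185 and 0.25 m and angle between screwbox's own z axis and vertical below 0.35 rad and linear speed of screwbox below 0.05 m/s); the robot touches nothing.
It fails at once if the box and its hook load the stand with more than 18 N (contact force between screwbox and stand above 18 N).
It fails at once if the robot pushes the stand with more than 15 N (contact force between any of the arm, the fingers and stand above 15 N).
It fails at once if a bystander is moved by more than 20 mm (distance of any of glue, driver, offcut from where it was at the start of the episode above 0.02 m).
It also fails if it takes over 54 s, if anything falls off the work surface, if the arm or the gripper's body presses on something with over 40 N, if the wrist force passes 120 N, or if a joint passes its speed limit or range.

## Working session

There is one attempt and no reset: what is moved stays moved. The work goes in short steps, each a Python script; the robot and the scene stay as the last script left them, time stands still between calls to the robot, and variables do not carry over. Pictures are saved under pics/ and viewed, at most 10 in all, crops included, and the job is handed in when it is done.

```bash
mkdir -p pics; ls; python3 - <<'E'
from workcell import r, vision
import cv2
for n in ("side","top"):
    d=vision.read_camera(n); cv2.imwrite(f"pics/{n}0.png",d["img"][:,:,::-1])
    print(n,d["intrinsics"],d["k1"],d["world_from_camera"])
s=r.observe();print(s["time"],s["force"],s["position"],s["ee_rot"])
E
```

```text
pics
side [[361.26050261   0.         252.76176292]
 [  0.         361.26050261 192.07633494]
 [  0.           0.           1.        ]] -0.03558238825024956 [[ 0.73252676 -0.44359644  0.51635913  0.09891294]
 [-0.68054665 -0.45921433  0.57094524 -0.49500606]
 [-0.01614976 -0.76963914 -0.63827485  0.72558756]
 [ 0.          0.          0.          1.        ]]
top [[362.92448057   0.         264.59505371]
 [  0.         362.92448057 192.38112758]
 [  0.           0.           1.        ]] -0.09011419160059721 [[-1.09351414e-03 -9.90128258e-01  1.40160040e-01  4.09304667e-01]
 [-9.99921830e-01 -6.63118620e-04 -1.24857352e-02  3.52809671e-02]
 [ 1.24554220e-02 -1.40162737e-01 -9.90050135e-01  1.23951244e+00]
 [ 0.00000000e+00  0.00000000e+00  0.00000000e+00  1.00000000e+00]]
0.1 [-0.31958843  0.44020911  0.51911004] [0.19943711 0.59213541 0.40393667] [[-9.47732399e-01  3.19065914e-01 -4.92599191e-04]
 [ 3.19066293e-01  9.47731196e-01 -1.51008553e-03]
 [-1.49651975e-05 -1.58832878e-03 -9.99998738e-01]]
```

View pics/side0.png

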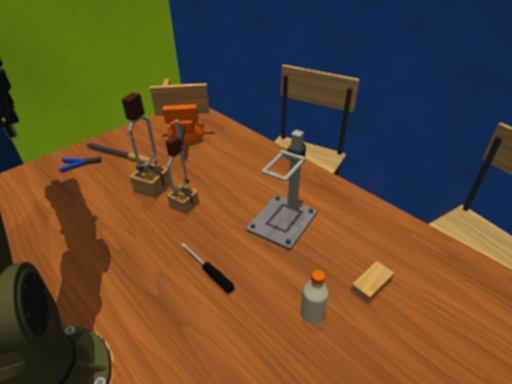

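View pics/top0.png

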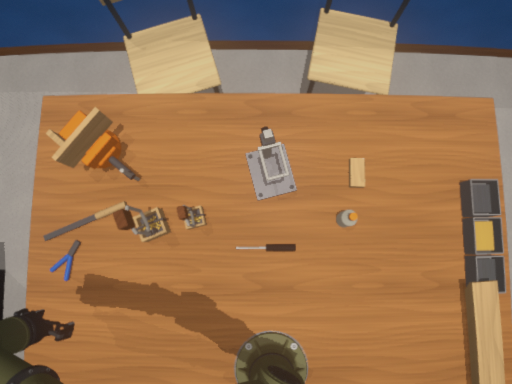

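The side and top views show two candidates. The larger screwbox is at side (150,180), top (151,224). The smaller is at side (183,200), top (195,217), and it is my choice. The stand is at top (271,170), glue at (348,217), driver at (266,247) and offcut at (357,172). Next is a close crop to check.

```bash
cat > h.py <<'E'
import numpy as np, cv2
from workcell import r, vision
def ray(d,uv):
    K=d["intrinsics"]; k=d["k1"]; T=d["world_from_camera"]
    p=(np.array(uv,float)-K[:2,2])/[K[0,0],K[1,1]]; q=p.copy()
    for _ in range(20): q=p/(1+k*(q@q))
    v=T[:3,:3]@np.r_[q,1]; return T[:3,3],v/np.linalg.norm(v)
def onz(d,uv,z):
    o,v=ray(d,uv); return o+v*(z-o[2])/v[2]
def proj(d,X):
    T=d["world_from_camera"]; c=T[:3,:3].T@(np.array(X,float)-T[:3,3]); s=c[:2]/c[2]
    s=s*(1+d["k1"]*(s@s)); K=d["intrinsics"]; return s*[K[0,0],K[1,1]]+K[:2,2]
def tri(a,b):
    (o,u),(p,v)=a,b
    t=np.linalg.lstsq(np.c_[u,-v],p-o,rcond=None)[0]
    return (o+u*t[0]+p+v*t[1])/2, np.linalg.norm(o+u*t[0]-p-v*t[1])
E
python3 - <<'E'
import cv2,numpy as np
s=cv2.imread("pics/side0.png");t=cv2.imread("pics/top0.png")
def c(i,x,y,w,h,f): return cv2.resize(i[y:y+h,x:x+w],None,fx=f,fy=f,interpolation=cv2.INTER_CUBIC)
a=np.hstack([c(s,150,115,66,100,6)[:600],c(t,170,195,66,50,6) if 0 else np.vstack([c(t,170,195,66,50,6),c(t,240,120,66,50,6)])])
cv2.imwrite("pics/crop1.png",a[:600,:800]);print(a.shape)
b=np.hstack([c(s,240,125,80,120,5),c(t,240,120,60,90,5*120/90/1)[:600]])
cv2.imwrite("pics/crop2.png",b);print(b.shape)
E
```

```text
(600, 792, 3)
(600, 800, 3)
```

View pics/crop1.png

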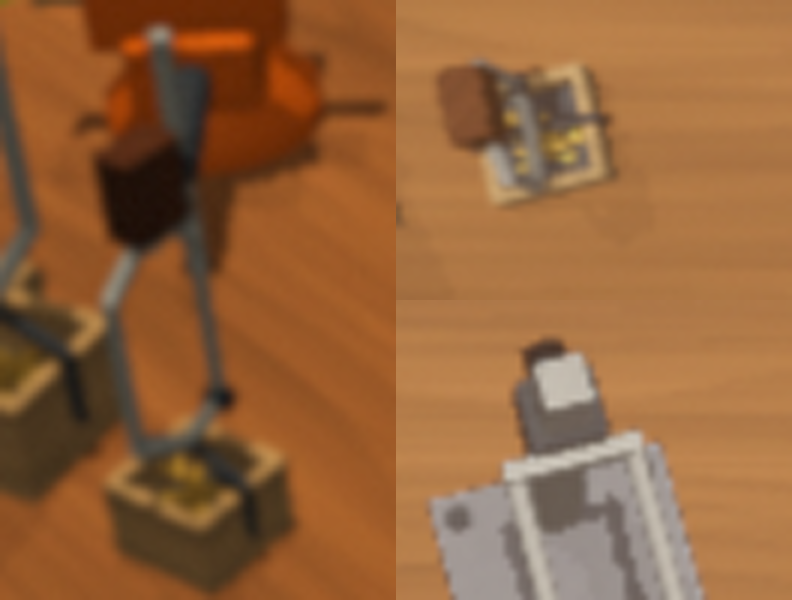

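View pics/crop2.png

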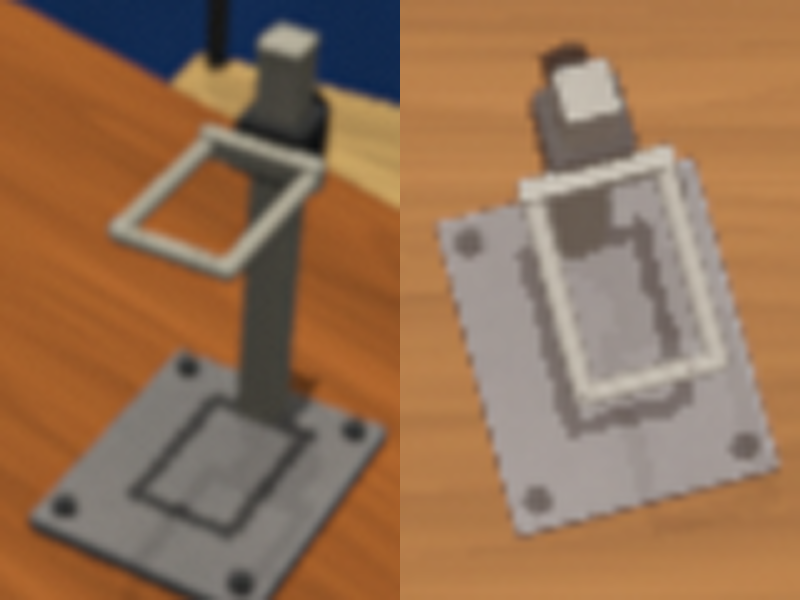

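The crops confirm it: the small box has its grip at side (173,146), the black hinge at side (187,181) and rim corners at top (186,229), (206,225) and (201,206). The eye's front bar in the side view runs from (262,171) to (286,179). In the top view its ends are near (269,179) and (288,174).

```bash
cat > m.py <<'E'
from h import *
S=vision.read_camera("side");T=vision.read_camera("top")
def px(c,f,off,o0=0): return ((c[0]-o0+.5)/f-.5+off[0],(c[1]+.5)/f-.5+off[1])
b1=lambda c:px(c,6,(150,115)); t1=lambda c:px(c,6,(170,195),396)
s2=lambda c:px(c,5,(240,125)); t2=lambda c:px(c,20/3,(240,120),400)
E
python3 - <<'E'
from m import *
P=lambda *a:print(*[np.round(x,4) if not isinstance(x,str) else x for x in a])
R=[onz(T,t1(c),.045) for c in((490,205),(610,181),(583,65))]
P("rim top",*R,"centre",(R[0]+R[2])/2, "len",np.linalg.norm(R[0]-R[1]),np.linalg.norm(R[2]-R[1]))
R=[onz(S,b1(c),.045) for c in((107,487),(210,532),(292,462))]
P("rim side",*R,"centre",(R[0]+R[2])/2,"len",np.linalg.norm(R[0]-R[1]),np.linalg.norm(R[2]-R[1]))
P("hinge side",onz(S,b1((222,397)),.074))
P("grip top face: top",onz(T,t1((460,106)),.232),"side",onz(S,b1((142,142)),.232))
P("post top",*tri(ray(S,s2((288,40))),ray(T,t2((588,90)))), onz(T,t2((588,90)),.262),onz(S,s2((288,40)),.262))
# eye outer corners
for n,a,b in(("A",(112,228),(582,395)),("B",(230,272),(722,362)),("C",(322,165),(672,152)),("D",(205,130),(525,190))):
    P(n,*tri(ray(S,s2(a)),ray(T,t2(b))),onz(T,t2(b),.22),onz(S,s2(a),.22))
P("foot",*[onz(T,t2(c),.012) for c in((440,222),(520,535),(778,465),(690,158))])
for n,uv in(("glue",(348,217)),("drv",(237,248)),("drv",(296,248)),("off",(357,172))):P(n,onz(T,uv,.03))
E
```

```text
rim top [0.4575 0.2811 0.045 ] [0.4708 0.2154 0.045 ] [0.5347 0.2316 0.045 ] centre [0.4961 0.2564 0.045 ] len 0.067 0.0659
rim side [0.4575 0.2757 0.045 ] [0.475  0.2127 0.045 ] [0.5346 0.228  0.045 ] centre [0.4961 0.2519 0.045 ] len 0.0654 0.0615
hinge side [0.521  0.2622 0.074 ]
grip top face: top [0.4958 0.2579 0.232 ] side [0.4987 0.255  0.232 ]
post top [0.7148 0.0142 0.2609] 0.0012 [0.7149 0.0139 0.262 ] [0.7127 0.0132 0.262 ]
A [0.5946 0.0162 0.2044] 0.0022 [0.5927 0.0159 0.22  ] [0.5788 0.0014 0.22  ]
B [ 0.6107 -0.0457  0.2027] 0.0003 [ 0.6072 -0.0443  0.22  ] [ 0.5939 -0.0606  0.22  ]
C [ 0.7027 -0.0237  0.2096] 0.0013 [ 0.7002 -0.0235  0.22  ] [ 0.6898 -0.033   0.22  ]
D [0.6855 0.041  0.2081] 0.0017 [0.683  0.0404 0.22  ] [0.6712 0.029  0.22  ]
foot [0.7216 0.0857 0.012 ] [0.5575 0.0437 0.012 ] [ 0.5937 -0.0888  0.012 ] [ 0.7563 -0.0449  0.012 ]
glue [ 0.4971 -0.2602  0.03  ]
drv [0.3951 0.1113 0.03  ]
drv [ 0.3948 -0.0836  0.03  ]
off [ 0.6513 -0.2966  0.03  ]
```

The box is at about (0.4966, 0.255) with yaw about 14.2°. The stand origin is at about (0.603, -0.015) with yaw about 14.7° and the bar at z of about 0.205. Next I check reachability and clearance to the big box, then grasp.

```bash
cat >> h.py <<'E'
BOX=np.array([.4966,.2550]); BY=np.radians(14.2)
ST=np.array([.6032,-.0153]); SY=np.radians(14.7)
def ori(a,s=1):
    y=s*np.array([np.cos(a),np.sin(a),0]); z=np.array([0,0,-1.]); return np.c_[np.cross(y,z),y,z]
def st(): 
    s=r.observe(); print(round(s["time"],2),np.round(s["position"],4),np.round(s["force"],2),round(s["gripper_width"],4),np.round(s["finger_force"],1)); return s
E
python3 - <<'E'
from m import *
print("big grip",tri(ray(S,(133,106)),ray(T,(123,218))))
for s in(1,-1):
    for p,a in(([*BOX,.366],BY),([*BOX,.58],BY),([*(ST-.008*np.r_[np.cos(SY),np.sin(SY)]),.40],SY)):
        print(s,r.inverse_kinematics(np.array(p),ori(a,s)))
st()
E
```

```text
big grip (array([0.47414257, 0.40108686, 0.28254456]), np.float64(0.003350038753684992))
1 [-0.56193555  0.4351283   0.06484373  1.73998261 -0.03317477  0.96754254
 -0.23645726]
1 [-0.56971104  0.31173006  0.07744663  1.33509985 -0.02379898  1.49565923
 -0.24635955]
1 [-0.19752727  0.47446742  0.29269351  1.59324397 -0.1487745   1.09585025
  0.38937185]
-1 [-0.05467991  0.5054642  -0.71524037  1.73336786  0.37604819  1.04448615
  2.48904148]
-1 [-0.11525128  0.35028854 -0.62511906  1.32891134  0.20240478  1.52559582
  2.6692066 ]
-1 [-0.62405198  0.7061343   1.15147988  1.59849371 -0.66664889  1.28162313
 -2.24751626]
0.3 [0.1995 0.5922 0.4044] [ 0.7  -0.18  0.05] 0.0856 0.0
```

```bash
python3 - <<'E'
from h import *
O=ori(BY)
p=r.observe()["position"]
r.move_linear([p[0],p[1],.53],velocity=.25)
r.reach([*BOX,.53],O); st()
r.move_linear([*BOX,.43],velocity=.2)
d=vision.read_camera("side"); cv2.imwrite("pics/pre.png",cv2.resize(d["img"][50:250,100:300,::-1],None,fx=3,fy=3)); st()
E
```

```text
2.6 [0.4959 0.2567 0.5298] [0.07 0.25 0.71] 0.0852 0.0
3.3 [0.4969 0.2556 0.4313] [0.29 0.51 0.12] 0.0853 0.0
```

View pics/pre.png

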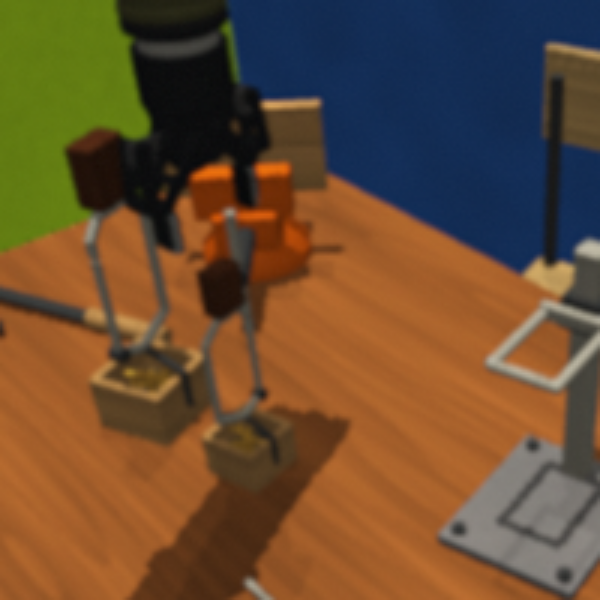

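The open fingers sit just above the small box's grip at crop (222,288), one on each side. The big box at (95,170) is clear. I descend, grasp, lift and move to the pre-hook pose.

```bash
python3 - <<'E'
from h import *
r.move_linear([*BOX,.366],velocity=.1)
st(); r.grip(.03,60); s=st()
assert .03<s["gripper_width"]<.042
r.move_linear([*BOX,.376],velocity=.05); r.pause(.3); st()
r.move_linear([*BOX,.50],velocity=.15); 
u=np.r_[np.cos(SY),np.sin(SY)]
r.reach([*(ST-.075*u),.48],ori(SY)); r.pause(.5); s=st()
E
```

```text
4.09 [0.4969 0.2551 0.3667] [ 0.21 -0.33  0.01] 0.0855 0.0
4.61 [0.4969 0.2551 0.3665] [0.32 0.22 3.08] 0.0354 61.2
5.26 [0.4965 0.255  0.3757] [-0.27  0.24 -5.09] 0.0354 60.5
7.86 [ 0.5307 -0.0341  0.48  ] [ 0.71 -0.1  -4.34] 0.0353 60.5
```

```bash
python3 - <<'E'
from h import *
u=np.r_[np.cos(SY),np.sin(SY)]
r.move_linear([*(ST-.075*u),.4335],velocity=.1); r.pause(.2);st()
d=vision.read_camera("side"); cv2.imwrite("pics/hook.png",cv2.resize(d["img"][100:250,200:350,::-1],None,fx=4,fy=4,interpolation=cv2.INTER_CUBIC))
b=np.array([*(ST-.075*u),.4335-.366])
U=np.r_[u,0]; Z=np.array([0,0,1])
# image px (crop) of box model points and the bar ends for z guess
f=lambda X:np.round((proj(d,X)-[200,100])*4).astype(int)
print("nose",f(b+.025*U+.154*Z),"hinge",f(b+.025*U+.074*Z),"grip",f(b+.209*Z))
V=np.array([-u[1],u[0],0])
for z in(.2,.205,.21): print(z,f([*ST,z]+.03*V),f([*ST,z]-.03*V))
E
```

```text
8.68 [ 0.5308 -0.0344  0.4342] [ 0.31  0.61 -4.16] 0.035 60.5
nose [254 318] hinge [253 423] grip [230 261]
0.2 [254 287] [340 319]
0.205 [254 281] [341 312]
0.21 [254 274] [341 305]
```

View pics/hook.png

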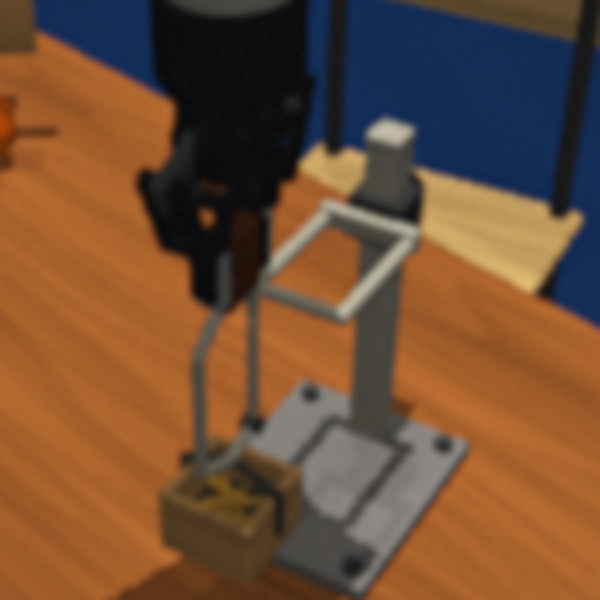

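The predicted hinge matches the image at (253,423), and the bar ends fit z = 0.205. I advance slowly while watching the force.

```bash
python3 - <<'E'
from h import *
u=np.r_[np.cos(SY),np.sin(SY)]
f0=np.mean([r.observe()["force"] for _ in range(5)],0)
r.move_linear([*(ST-.042*u),.4335],velocity=.06)
for x in np.r_[-.039:-.0079:.0031, -.008]:
    r.move_linear([*(ST+x*u),.4335],velocity=.03); r.pause(.03)
    s=r.observe(); F=s["force"]-f0
    print(round(s["time"],2),round(x,4),np.round((s["position"][:2]-ST)@u,4),round(s["position"][2],4),np.round([F[:2]@u,F[1],F[2]],2))
    if np.linalg.norm(F)>9: print("stop");break
E
```

```text
9.71 -0.039 -0.0391 0.4336 [-0.17  0.22 -0.27]
9.99 -0.0359 -0.0358 0.4335 [-0.54  1.13 -1.08]
10.28 -0.0328 -0.0329 0.4334 [-0.93 -0.2  -0.12]
10.56 -0.0297 -0.0298 0.4333 [-1.44 -0.86 -0.52]
10.84 -0.0266 -0.0265 0.4334 [-1.43 -0.19 -0.71]
11.12 -0.0235 -0.0234 0.4335 [-1.02 -0.58  0.66]
11.41 -0.0204 -0.0203 0.4335 [-2.48 -0.33  0.8 ]
11.69 -0.0173 -0.0172 0.4334 [-2.26 -1.23  0.02]
11.97 -0.0142 -0.0141 0.4334 [-2.45 -1.54  0.47]
12.26 -0.0111 -0.011 0.4334 [-2.93 -1.02 -0.87]
12.54 -0.008 -0.0079 0.4334 [-1.87 -1.57 -1.12]
12.82 -0.008 -0.0081 0.4335 [-3.06 -0.9  -0.75]
```

The gate yields as the spring predicts, with contact near -0.033 and about 3 N. Now I lower until the arch seats, then pull to about 10 N.

```bash
python3 - <<'E'
from h import *
u=np.r_[np.cos(SY),np.sin(SY)]
f0z=-4.4
def fm(n=8):
    a=[]
    for _ in range(n): a.append(r.observe()["force"]); r.pause(.02)
    return np.mean(a,0)
def go(z,x=-.008): r.move_linear([*(ST+x*u),z],velocity=.04)
z=.4335
while z>.385:
    step=.0025 if z>.409 else .0006
    z-=step; go(z); F=fm(2 if z>.409 else 5); dz=F[2]-f0z
    print(round(r.observe()["time"],2),round(z,4),np.round(F[:2]@u,2),round(dz,2))
    if dz>4.5 or abs(F[:2]@u)>10: break
E
```

```text
13.11 0.431 -2.02 -0.26
13.39 0.4285 -2.24 -0.07
13.68 0.426 -2.11 -0.21
13.96 0.4235 -1.98 0.24
14.24 0.421 -2.01 -0.68
14.53 0.4185 -1.73 -1.19
14.81 0.416 -0.91 -3.5
15.09 0.4135 -1.16 -2.69
15.38 0.411 -0.05 1.01
15.71 0.4085 0.33 0.86
16.04 0.4079 -0.04 0.42
16.38 0.4073 0.15 0.46
16.71 0.4067 0.23 0.03
17.04 0.4061 0.14 0.6
17.38 0.4055 0.41 0.83
17.71 0.4049 0.04 0.15
18.04 0.4043 0.53 0.75
18.38 0.4037 -0.19 0.31
18.71 0.4031 -0.03 0.29
19.04 0.4025 -0.08 0.66
19.38 0.4019 0.07 0.41
19.71 0.4013 -0.08 0.23
20.04 0.4007 -0.1 0.15
20.38 0.4001 0.29 0.47
20.71 0.3995 0.09 0.32
21.04 0.3989 0.06 0.44
21.38 0.3983 -0.01 0.48
21.71 0.3977 -0.0 0.37
22.04 0.3971 -0.2 1.01
22.38 0.3965 -0.58 2.35
22.71 0.3959 -0.47 3.45
23.04 0.3953 -0.76 5.54
```

The gate snapped shut near z = 0.412 and the bar reached the arch at 0.397. Now I raise the load to about 10 N and hold.

```bash
python3 - <<'E'
from h import *
u=np.r_[np.cos(SY),np.sin(SY)]
f0z=-4.0
def fm(n=8):
    a=[]
    for _ in range(n): a.append(r.observe()["force"]); r.pause(.02)
    return np.mean(a,0)
z=.3953
while z>.391:
    z-=.0004; r.move_linear([*(ST-.008*u),z],velocity=.02); dz=fm()[2]-f0z
    print(round(z,4),round(dz,2))
    if dz>9.6: break
for _ in range(5): print(np.round(fm(10)-[0,0,f0z],2))
d=vision.read_camera("side"); cv2.imwrite("pics/pull.png",cv2.resize(d["img"][100:250,200:350,::-1],None,fx=4,fy=4,interpolation=cv2.INTER_CUBIC)); st()
E
```

```text
0.3949 5.84
0.3945 6.96
0.3941 7.91
0.3937 8.88
0.3933 9.57
0.3929 10.66
[-1.4  -0.3  10.72]
[-1.81 -0.35 10.27]
[-1.69  0.21 10.47]
[-1.39 -0.03 10.24]
[-1.49 -0.23 10.33]
26.23 [ 0.5955 -0.0173  0.3932] [-0.83 -0.11  7.12] 0.035 62.0
```

View pics/pull.png

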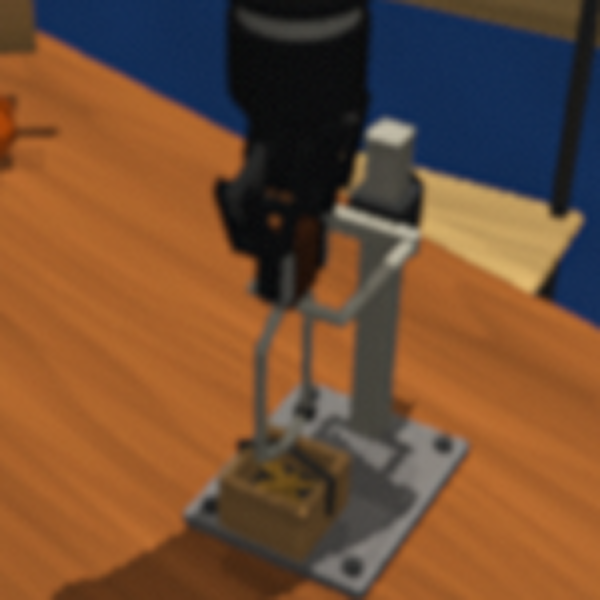

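The picture shows the front bar inside the arch at (310,310) and the gate shut. The 10 N pull held for about 1 s. Now I ease off, set the balance, and release.

```bash
python3 - <<'E'
from h import *
u=np.r_[np.cos(SY),np.sin(SY)]
r.move_linear([*(ST-.008*u),.3985],velocity=.02)
r.move_linear([*(ST-.004*u),.3985],velocity=.02); st()
z=.3972
while z>.394:
    r.move_linear([*(ST-.004*u),z],velocity=.02)
    F=np.mean([(r.pause(.02),r.observe()["force"][2])[1] for _ in range(6)])
    print(round(z,4),round(F,2))
    if F>-.6: break
    z-=.0004
r.grip(.05); r.pause(.4); st(); r.grip(.085); st(); r.pause(.5)
p=r.observe()["position"]
r.move_linear([p[0],p[1],p[2]+.03],velocity=.06); r.move_linear([p[0],p[1],.53],velocity=.15); st()
for i in range(2):
    d=vision.read_camera("side"); h=d["img"][100:250,200:350,::-1]
    if i: print("motion",np.abs(h.astype(int)-o).max())
    o=h.astype(int); r.pause(.6)
t=vision.read_camera("top")["img"][130:230,220:360,::-1]
im=np.zeros((600,800,3),np.uint8); im[:400,:400]=cv2.resize(h,(400,400),interpolation=cv2.INTER_CUBIC); im[:286,400:]=cv2.resize(t,(400,286),interpolation=cv2.INTER_CUBIC)
cv2.imwrite("pics/end.png",im[:400]); st()
E
```

```text
27.01 [ 0.5995 -0.0162  0.3982] [ 0.27  0.27 -4.63] 0.0352 61.1
0.3972 -3.39
0.3968 -2.21
0.3964 -1.58
0.396 -0.81
0.3956 0.04
29.45 [ 0.5993 -0.0163  0.3956] [ 0.23  0.45 -0.71] 0.0498 0.0
29.89 [ 0.5993 -0.0163  0.3956] [-0.13 -0.33 -0.38] 0.0851 0.0
31.89 [ 0.5992 -0.0163  0.5289] [ 0.07  0.14 -0.95] 0.0848 0.0
motion 18
33.24 [ 0.5993 -0.0163  0.53  ] [-0.17 -0.21  0.58] 0.0852 0.0
```

View pics/end.png

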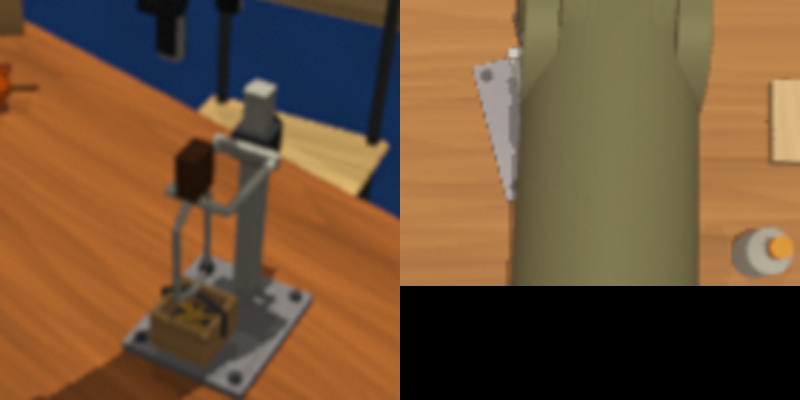

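The box hangs upright on the eye at (205,210) with its gate shut, the gripper is clear, and the bystanders in view look untouched. I wait a little for any sway to settle, then hand in.

```bash
python3 - <<'E'
from h import *
r.pause(5); fr=[]
for _ in range(4): fr.append(vision.read_camera("side")["img"][100:250,200:350].astype(int)); r.pause(.2)
print([round(float(np.abs(f-fr[0]).mean()),2) for f in fr], [int(np.abs(f-fr[0]).max()) for f in fr])
st(); print(r.job_done())
E
```

```text
[0.0, 0.67, 0.67, 0.67] [0, 6, 6, 5]
39.24 [ 0.5993 -0.0163  0.53  ] [-0.07 -0.38  0.21] 0.0852 0.0
the job is handed in; nothing more can be done
None
```

I hung the small screw box on the stand's eye with its gate shut, pulled down at about 10 N for about 1 s before letting go, and handed the job in at 39 s with the box hanging still; no verdict was returned.

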